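Level the wheel-balancing stand with a wedge

TASK

The wheel-balancing stand leans down towards its nose. Slide the tapered wooden wedge along the bench, thin end first, in under the middle of the nose lip between the two front feet until the level's bubble stands still in the middle between its two lines, then let go and leave the wedge flat on the bench carrying the nose. Push gently, do not touch the stand with the robot or shove it out of its place, and leave the plain packing strip, the spray can and the cap where they are.

Things in the scene. Friction and masses are not known exactly. Their poses are not given: they have to be found in the camera images.
- wedge: Bare-wood taper wedge, 180 mm long, 36 mm wide, about 70 g: flat underside, one evenly sloping top, 3 mm thick at the thin end, 28 mm at the thick end. Origin in the middle of its underside; x axis points to the thin end (at +90 mm), z up. Starts flat on the bench beside the stand, thin end roughly away from the robot. Friction keeps it where it is left.
- wedge_tip (a point): The middle of the lower edge of the wedge's thin end, 90 mm along the wedge's x axis from its origin; z = 0 when the wedge lies on the bench.
- stand: Loose grey metal wheel-balancing stand, 1.6 to 2.2 kg: a plate 110 mm wide from the nose (towards the robot) to a 250 mm cross bar with two 100 mm roller posts. Origin midway between the soles of the front feet (18 mm round, 20 mm tall, at y = +-42 mm, 66 mm free between), x from nose to rear, z square to the plate. Rear feet at x = 170 mm, screwed out by an unknown 3.5 to 6.3 mm.
- stand_nose (a point): Underside of the plate's nose, 50 mm ahead of the front feet, 20 mm above their soles. Here hangs the lip, a round steel bar across the stand (10 mm thick, 100 mm long) on jacking screws, its underside an unknown 8 to 13 mm below this point: wedge meets it 15 to 65 mm in, stand is level at 50 to 115 mm. Pushing the loaded wedge takes up to 20 N; over 15 N between wedge and stand is too much.
- bubble (a joint): Bubble along the level's vial in metres: 0 = centred between the two black lines, positive = towards the stand's rear (nose low). 20 mm per degree of lean but stops at +-20 mm, where it starts; settles in about 1 s. 24 mm long; lines 16 mm each side of the middle; centred means within 3 mm. The level (120 x 36 x 20 mm) is bolted on the plate 115 mm behind the lip, top 50 mm above the soles.
- packer: Plain wooden packing strip, 180 x 36 mm and 14 mm thick throughout, lying on the bench on the other side of the stand. Not needed. Origin in the middle of its underside.
- spray_can: Standing spray can, 66 mm across and about 190 mm tall, not needed. Origin in the middle of its underside.
- cap: Round plastic cap, 62 mm across and 36 mm tall, not needed. Origin in the middle of its underside.
Not all that is in view belongs to the job. Leave any pink or white look-alike of the wedge alone.

How it is judged:
By the outcome, as a careful person would: the job done as asked, in the order asked, and still so for the second after the job is handed in, with the robot touching nothing.
It also fails if it takes over 72 s, if anything falls off the work surface, if the arm or the gripper's body presses on something with over 40 N, if the wrist force passes 120 N, or if a joint passes its speed limit or range.

ROBOT

A 6-joint arm with a two-finger parallel gripper is mounted at the origin on the work surface. World frame = base frame: x ahead of the robot, y to its left, z up, the work surface at z = 0. Lengths are in m, angles in rad, forces in N, time in s.
With the tool pointing down it reaches from about 0.25 to 0.725 m from the base axis. Payload 4 kg.
Tool frame: the origin (TCP) lies midway between the tips of the shut fingers; the grasp point (between the pads) lies 19 mm behind it; z points along the fingers, y is the line along which they close (so a half turn about z gives the same grasp; the last joint's range is limited). The gripper opens to 85 mm and grips with 20 to 120 N. Pads are 22 mm wide; open, the fingers measure 114 mm over their backs; the gripper's body (76 mm by 85 mm) begins 54 mm behind the grasp point. The pads swing forward as they close: fully open they stand 13 mm farther back than shut.
Start: joints at [1.16, 0.241, 0.005, 1.335, 0, 1.571], TCP at [0.2, 0.458, 0.231] pointing down, gripper open.
Joint ranges: [-2.72, 2.72], [-1.05, 1.87], [-1.09, 1.28], [-1.99, 2.15], [-1.42, 1.44], [-3.14, 3.14]. Speed limits (rad/s): [2.79, 2.79, 3.14, 3.14, 3.14, 3.14].

INTERFACE

Orientations are given as a unit quaternion [x, y, z, w].
In Python, from workcell import get_obs, camera, job_done, silhouettes gives the robot as it stands. The module is installed in compiled form; this text tells all that it offers.
- The arm moves only by the tool drive_tool, never from a script. Its argument "increments" is a list of rows, each a list of 3 entries, a list of its own where there are three numbers: the shift along the world's x, y, z in mm, then the turn, a rotation vector about the world's x, y, z in degrees, then the opening, from 0 (shut) to 1 (fully open). A call has 1 to 8 rows; each row shifts and turns the commanded pose from where the row before left it; what a row does not reach is not made up. A row lasts 1/12 s, in which the tool goes at most 41.7 mm and 7.16 degrees, less where a joint would pass 70% of its speed; a pose out of reach is approached as far as the arm can. A call is refused whole if a number of a shift passes 41.7 or a number of a turn 7.16, either way. A call with a gripper value outside its range is refused whole. The fingers move at their own pace and stop on an object; the grip force is fixed at half the most. Time passes only in rows, so rows that do not move let the fingers close. It gives the time, the measured TCP pose, the force, the opening and the grip force at its end, in the units of the state.
- get_obs(): the state, without advancing time (a new reading comes with each control period).
- camera(name): name is "scene" or "top"; returns a dict with "image" (384x512x3 uint8, red, green, blue), "K" (3x3 intrinsics, pixels), "view" (4x4, takes a point from world to camera coordinates). Camera axes: x right, y down, z forward; pixel columns grow to the right and rows downward; lengths in m; the calibration is good to about 2 mm. A picture is of the moment at which its call begins. There is no depth.
- job_done(): hands the job in; it is judged then, once.
Trained networks look in a picture, given as the dict that the camera call returned (one of the last four; its "shot" number tells which), for a name from the list of things; names that differ only in an ending like _2 or _b are one class to them, and where a whole thing is asked for, a point or a joint stands for the part that bears it (a point fixed in the world has none). Each returns a list of dicts, best first, with "conf" (0 to 1); they miss things now and then, are a little off and sometimes report something else, mostly with a low value. They report only what shows in the picture. A call takes as long as a camera call. They do not tell look-alikes from the thing itself.
- silhouettes(query, picture): "region" (384x512 bool, what is visible of it) and "bbox" ([left, top, right, bottom] in pixels, round what is visible of it).
The state is a dict: "clock": time; "joint_pos": joint angles; "joint_vel": joint speeds; "tau": joint torques, N m; "eef_pos": TCP position; "tool_rot": TCP orientation; "ft_force": force on the tool from outside, world axes, zero at the start; "ft_torque": the same for the moment, N m; "grip_width": finger opening in m; "grasp_force": force on a finger pad.
Only numpy, scipy, OpenCV 4.12 (cv2) and the standard library are available. Lean on these libraries where they do the work, as an engineer would, in place of code of your own. Each camera call takes 0.05 s, during which the arm holds its last target. There are 200 camera calls.

## Working session

There is one attempt and no reset: what is moved stays moved. The work goes in short steps, Python scripts to look and compute and a tool call to move; the robot and the scene stay as the last step left them, time stands still between calls to the robot, and variables do not carry over. Pictures are saved under pics/ and viewed, at most 10 in all, crops included, and the job is handed in when it is done.

Besides the shell and the picture viewer there is one more tool, called after "Request:" as name(argument=value, ...) on one line, values as JSON. drive_tool: Moves the arm, as the interface text tells. Its arguments: {"type":"object","properties":{"increments":{"type":"array"}},"required":["increments"]}

```bash
mkdir -p pics; cat > h.py <<'E'
import numpy as np, cv2
from workcell import get_obs, camera, job_done, silhouettes
def ray(p,uv,z):
    V=p["view"];R=V[:3,:3];t=V[:3,3];c=-R.T@t
    d=R.T@np.linalg.inv(p["K"])@np.array([uv[0],uv[1],1.]);s=(z-c[2])/d[2];return c+s*d
def proj(p,X):
    q=p["K"]@(p["view"][:3,:3]@np.array(X)+p["view"][:3,3]);return q[:2]/q[2]
def save(p,n): cv2.imwrite("pics/"+n,p["image"][:,:,::-1])
E
python3 - <<'E'
from h import *
ps={n:camera(n) for n in("scene","top")}
im=np.vstack([p["image"] for p in ps.values()])
for n,p in ps.items():
    print(n,"cam at",-p["view"][:3,:3].T@p["view"][:3,3])
    for q in("wedge","stand","packer","spray_can","cap","bubble"):
        for s in silhouettes(q,p)[:3]:
            c=cv2.findContours(s["region"].astype(np.uint8),0,1)[0]
            r=cv2.minAreaRect(max(c,key=cv2.contourArea))
            print(q,round(s["conf"],2),s["bbox"],[ray(p,b,0)[:2].round(3).tolist() for b in cv2.boxPoints(r)])
    save(p,n+"0.png")
E
```

```text
scene cam at [0.89700465 0.66907266 1.04124435]
wedge 0.86 [140.7, 170.5, 178.2, 207.1] [[0.765, -0.312], [0.721, -0.335], [0.689, -0.151], [0.731, -0.133]]
wedge 0.75 [256.5, 109.6, 296.8, 146.3] [[0.297, -0.376], [0.246, -0.402], [0.234, -0.199], [0.282, -0.178]]
wedge 0.61 [193.6, 141.7, 245.8, 164.4] [[0.589, -0.293], [0.405, -0.271], [0.42, -0.221], [0.6, -0.243]]
stand 0.7 [114.4, 216.9, 233.4, 313.1] [[0.917, -0.134], [0.642, -0.227], [0.615, 0.124], [0.859, 0.175]]
packer 0.76 [272.9, 251.3, 333.9, 301.6] [[0.588, 0.238], [0.401, 0.214], [0.403, 0.257], [0.586, 0.278]]
packer 0.65 [114.4, 218.1, 230.1, 315.0] [[0.916, -0.134], [0.638, -0.224], [0.614, 0.125], [0.861, 0.174]]
spray_can 0.78 [296.0, 296.1, 333.9, 356.1] [[0.637, 0.394], [0.517, 0.289], [0.464, 0.348], [0.587, 0.447]]
cap 0.68 [167.9, 126.6, 189.9, 147.2] [[0.598, -0.471], [0.539, -0.439], [0.575, -0.356], [0.632, -0.387]]
top cam at [ 0.38973151 -0.01175609  1.22481476]
wedge 0.89 [324.6, 176.1, 340.9, 229.8] [[0.425, -0.222], [0.6, -0.257], [0.593, -0.293], [0.419, -0.259]]
wedge 0.76 [300.6, 126.1, 356.6, 144.1] [[0.741, -0.145], [0.77, -0.32], [0.729, -0.325], [0.7, -0.151]]
wedge 0.68 [313.5, 266.7, 373.4, 285.4] [[0.285, -0.191], [0.301, -0.377], [0.262, -0.38], [0.247, -0.193]]
stand 0.83 [202.2, 69.2, 279.2, 161.4] [[0.92, 0.201], [0.968, -0.056], [0.663, -0.108], [0.618, 0.142]]
packer 0.61 [174.6, 175.5, 190.4, 227.8] [[0.59, 0.278], [0.594, 0.236], [0.414, 0.215], [0.41, 0.256]]
spray_can 0.81 [106.8, 152.7, 145.1, 187.4] [[0.601, 0.521], [0.673, 0.495], [0.616, 0.356], [0.546, 0.382]]
cap 0.77 [367.9, 170.2, 392.2, 185.4] [[0.627, -0.371], [0.628, -0.44], [0.568, -0.439], [0.566, -0.37]]
```

```bash
python3 - <<'E'
import cv2,numpy as np
a=cv2.imread("pics/scene0.png");b=cv2.imread("pics/top0.png")
cv2.imwrite("pics/v1.png",cv2.resize(b[60:300,160:400],(600,600),interpolation=2))
cv2.imwrite("pics/v2.png",cv2.resize(a[100:320,100:390],(790,600),interpolation=2))
E
```

```text
(no output)
```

View pics/v1.png

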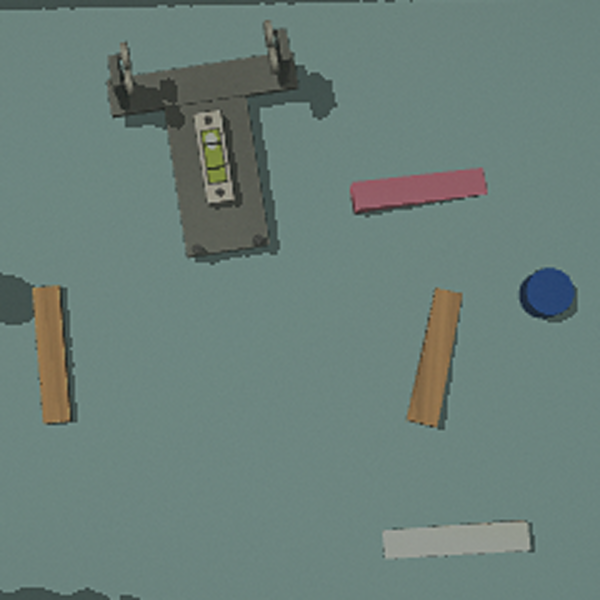

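View pics/v2.png

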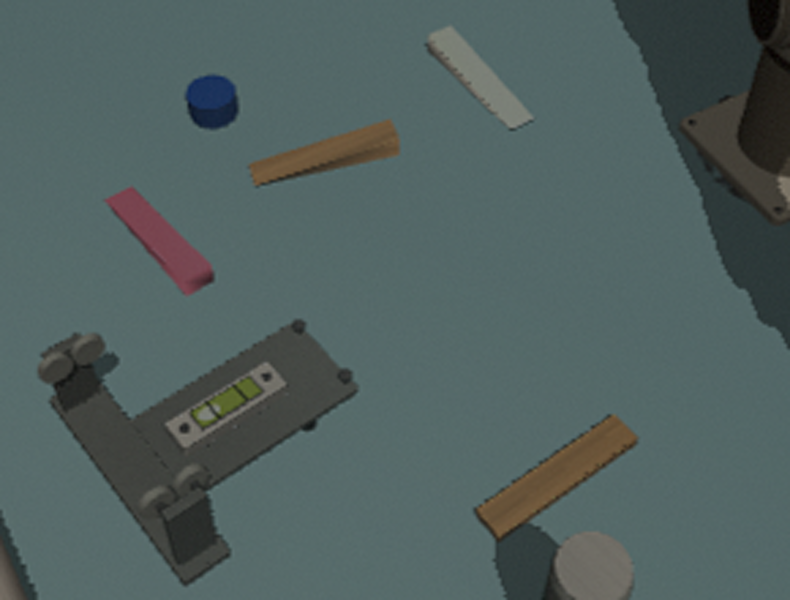

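Seen in the crops: the wooden candidates are the tapered piece at top px (333,203), clearly thick at the robot end, and the left strip at (182,200), which is uniform, so the packer. The pink (328,135) and white (343,276) pieces are look-alikes. So the wedge is at top (333,203), scene (220,153). Next I fit the poses.

```bash
cat >> h.py <<'E'
from scipy.optimize import minimize
from scipy.spatial.transform import Rotation as Ro
def box(x0,x1,y0,y1,z0,z1): return np.array([[x,y,z] for x in(x0,x1) for y in(y0,y1) for z in(z0,z1)])
WEDGE=np.array([[x,y,z] for y in(-.018,.018) for x,z in((.09,0),(.09,.003),(-.09,0),(-.09,.028))])
LEVEL=box(.005,.125,-.018,.018,.030,.050)
def mask(p,P,S=8):
    m=np.zeros((384*S//2,512*S//2),np.uint8)
    uv=np.array([proj(p,x) for x in P]);h=cv2.convexHull(((uv+.5)*S/2*16-8).astype(np.int32))
    cv2.fillPoly(m,[h],1,shift=4);return cv2.resize(m.astype(np.float32),(512,384),interpolation=cv2.INTER_AREA)
def place(M,v,pitch=0):
    return Ro.from_euler('zy',[v[2],-pitch],degrees=True).apply(M)+[v[0],v[1],0]
def fit(M,obs,v0,pitch=0):
    f=lambda v:sum(np.abs(mask(p,place(M,v,pitch),4)-r).sum()/r.sum() for p,r in obs)
    sim=np.array([v0]+[np.array(v0)+d for d in((.01,0,0),(0,.01,0),(0,0,6))])
    r=minimize(f,v0,method="Nelder-Mead",options=dict(initial_simplex=sim,xatol=1e-4,fatol=1e-4));return r.x,r.fun
E
cat > m.py <<'E'
from h import *
ps=[camera("top"),camera("scene")]
W=[];
for p in ps:
    ss=silhouettes("wedge",p);best=min(ss,key=lambda s:np.linalg.norm(np.array(s["bbox"]).reshape(2,2).mean(0)-proj(p,[.508,-.258,.01])))
    W.append((p,best["region"].astype(np.float32)))
for w in([W[0]],[W[1]],W): print("wedge",fit(WEDGE,w,[.508,-.258,-11]))
L=[]
for p in ps:
    s=silhouettes("stand",p)[0];u0,v0,u1,v1=map(int,s["bbox"]);im=p["image"].astype(int)
    m=np.zeros((384,512),np.uint8);m[v0:v1,u0:u1]=((im.max(2)>115))[v0:v1,u0:u1]
    m=cv2.morphologyEx(m,cv2.MORPH_CLOSE,np.ones((3,3)));n,l,st,c=cv2.connectedComponentsWithStats(m);k=1+np.argmax(st[1:,4])
    print(st[k]);h=cv2.convexHull(np.argwhere(l==k)[:,::-1].astype(np.int32));r=np.zeros((384,512),np.float32);cv2.fillPoly(r,[h],1.);L.append((p,r))
for w in([L[0]],[L[1]],L): S,e=fit(LEVEL,w,[.69,.04,9],1.7);print("stand",S,e)
Wd=fit(WEDGE,W,[.508,-.258,-11])[0]
c,s=np.cos(np.radians(S[2])),np.sin(np.radians(S[2]));print("lip",S[0]-.05*c,S[1]-.05*s)
K=4;out=[]
for p,(a,b,cc,d) in zip(ps,((60,250,180,380),(120,320,100,300))):
    im=cv2.resize(p["image"][a:b,cc:d,::-1],None,fx=2*0+K*.98,fy=K*.98,interpolation=2)
    for P,col in((place(WEDGE,Wd),(0,0,255)),(place(LEVEL,S,1.7),(255,0,0)),(place(box(-.05,.17,-.055,.055,.02,.03),S,1.7),(0,255,255))):
        h=cv2.convexHull(np.float32([(proj(p,x)+.5-[cc,a])*K*.98 for x in P])).astype(int);cv2.polylines(im,[h],True,col,1)
    out.append(im[:600,:800])
cv2.imwrite("pics/fit.png",cv2.resize(np.hstack([cv2.resize(o,(400,int(o.shape[0]*400/o.shape[1])))[:300] if 0 else cv2.resize(o,(400,400)) for o in out]),(800,400)))
print(get_obs()["tool_rot"],get_obs()["eef_pos"],Ro.from_quat(get_obs()["tool_rot"]).as_matrix().round(2))
E
python3 m.py
```

```text
wedge (array([  0.51018404,  -0.25579249, -12.10971258]), np.float64(0.1444915235042572))
wedge (array([  0.5062549 ,  -0.25254184, -12.02193517]), np.float64(0.0750407800078392))
wedge (array([  0.50603834,  -0.25427989, -12.22483778]), np.float64(0.27479124069213867))
[ 200   68   78   94 2914]
[161 251  26  12  73]
stand [0.70459591 0.05994742 0.48010974] 0.9163802266120911
stand [0.6979576  0.02940736 9.32111626] 2.995810031890869
stand [0.697999   0.02930967 9.31108063] 3.923543930053711
lip 0.6486577807050427 0.021219934131422355
[2.03938919e-01 9.78983614e-01 8.57254860e-06 1.44335965e-05] [0.19965979 0.45840208 0.2313298 ] [[-0.92  0.4   0.  ]
 [ 0.4   0.92  0.  ]
 [-0.    0.   -1.  ]]
```

View pics/fit.png

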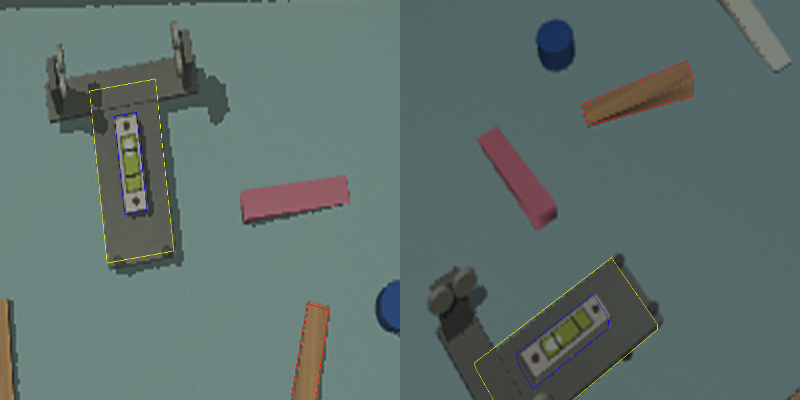

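Request:
drive_tool(increments=[[[13,-38,0],[0,0,1.5],1],[[13,-38,0],[0,0,1.5],1],[[13,-38,0],[0,0,1.5],1],[[13,-38,0],[0,0,1.5],1],[[13,-38,0],[0,0,1.5],1],[[13,-38,0],[0,0,1.5],1],[[13,-38,0],[0,0,1.5],1],[[13,-38,0],[0,0,0.9],1]])

```text
clock: 1.67
eef_pos: [0.3038, 0.1527, 0.2316]
tool_rot: [0.105, 0.995, 0.0, 0.001]
ft_force: [0.6, 1.1, -0.1]
grip_width: 0.0851
grasp_force: 0.0
```

```bash
cat > st.py <<'E'
from h import *
ps=[camera("top"),camera("scene")]
L=[]
for p in ps:
    im=p["image"].astype(int);o=mask(p,place(LEVEL,[.698,.029,9.3],1.7));z=cv2.dilate(o,np.ones((9,9)))>0
    m=(z&(im[...,0]>=im[...,2]-6)&(im[...,0]>95)).astype(np.uint8)
    n,l,st,c=cv2.connectedComponentsWithStats(cv2.morphologyEx(m,cv2.MORPH_CLOSE,np.ones((3,3))));k=1+np.argmax(st[1:,4])
    h=cv2.convexHull(np.argwhere(l==k)[:,::-1].astype(np.int32));r=np.zeros((384,512),np.float32);cv2.fillPoly(r,[h],1.);L.append((p,r));print(st[k],o.sum(),r.sum())
for w in([L[0]],[L[1]],L): S,e=fit(LEVEL,w,[.698,.03,9.3],1.7);print("stand",S,e, "lip",S[:2]-.05*np.array([np.cos(np.radians(S[2])),np.sin(np.radians(S[2]))]))
E
python3 st.py
```

```text
[237 104  19  43 489] 434.3125 701.0
[161 233  44  31 353] 724.9375 537.0
stand [ 0.69429019  0.02668689 10.87773199] 0.3523537814617157 lip [0.64518859 0.0172512 ]
stand [ 0.69275674  0.0230305  10.50034903] 0.3333333432674408 lip [0.64359405 0.01391843]
stand [ 0.69021587  0.02292368 12.71573471] 0.6801303625106812 lip [0.64144217 0.01191797]
```

Request:
drive_tool(increments=[[[13,-39,0],[0,0,0],1],[[13,-39,0],[0,0,0],1],[[13,-39,0],[0,0,0],1],[[13,-39,0],[0,0,0],1],[[13,-39,0],[0,0,0],1],[[13,-39,0],[0,0,0],1],[[13,-39,0],[0,0,0],1],[[13,-39,-20],[0,0,0],1]])

```text
clock: 2.43
eef_pos: [0.4097, -0.1567, 0.2159]
tool_rot: [0.106, 0.994, -0.001, 0.004]
ft_force: [1.2, 0.5, 0.3]
grip_width: 0.0851
grasp_force: 0.0
```

```bash
python3 - <<'E'
from h import *
t=camera("top");s=camera("scene")
a=cv2.resize(t["image"][95:168,215:285,::-1],(560,584),interpolation=2)
b=cv2.resize(s["image"][210:310,130:240,::-1],(638,580),interpolation=2)
cv2.imwrite("pics/a.png",a);cv2.imwrite("pics/b.png",b)
E
```

```text
(no output)
```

View pics/a.png

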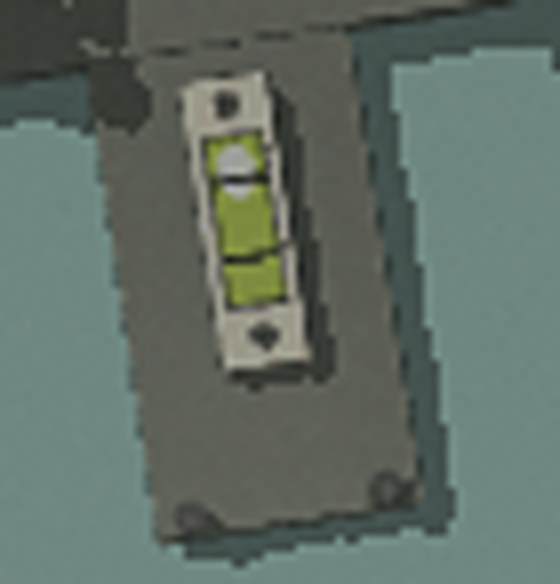

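View pics/b.png

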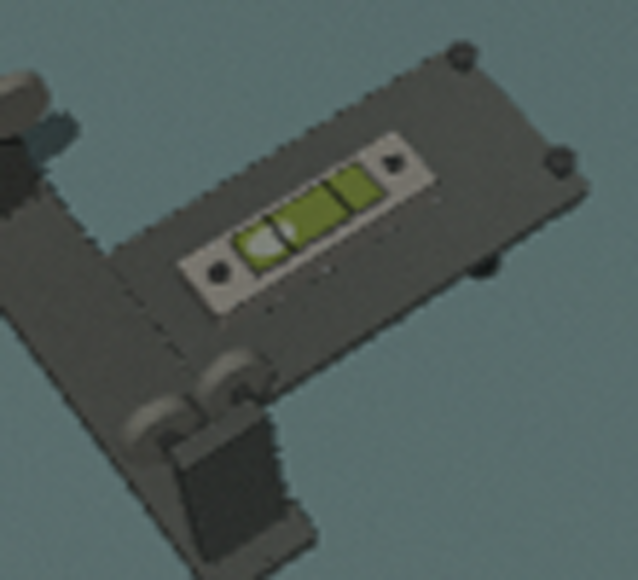

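Both crops show the level plainly. Its top corners in the top crop (×8) are (180,88), (263,72), (308,358) and (226,365), with the nose corners at (158,535) and (420,500). The bubble sits over the rear line.

```bash
python3 - <<'E'
from h import *
from scipy.optimize import least_squares
t=camera("top");s=camera("scene")
C=np.array([[.125,.018,.05],[.125,-.018,.05],[.005,-.018,.05],[.005,.018,.05]])
A=np.array([[180,88],[263,72],[308,358],[226,365]])/8-.5+[215,95]
B=np.array([[218,312],[180,265],[397,130],[437,178]])/5.8-.5+[130,210]
N=np.array([[-.05,.055,.03],[-.05,-.055,.03]]);NA=np.array([[158,535],[420,500]])/8-.5+[215,95];NB=np.array([[588,190],[450,52]])/5.8-.5+[130,210]
def f(v,o): 
    P=place(C,v,1.7);return np.ravel([np.array([proj(p,x) for x in P])-q for p,q in o])
for o in([(t,A)],[(s,B)],[(t,A),(s,B)]):
    r=least_squares(f,[.69,.03,10],args=(o,),x_scale=[.01,.01,1]);v=r.x;print(v,np.abs(r.fun).max())
a=np.radians(v[2]);print("lip",v[0]-.05*np.cos(a),v[1]-.05*np.sin(a))
for p,q in((t,NA),(s,NB)): print([proj(p,x)-y for x,y in zip(place(N,v,1.7),q)], [ray(p,y,.029)[:2] for y in q])
o=get_obs();print(o["eef_pos"])
E
```

```text
[ 0.69567229  0.02701246 10.44194794] 0.8570945790445421
[0.69267153 0.03005585 9.82299026] 0.7744703996270346
[ 0.69380501  0.02859372 10.13168611] 1.3837377952623342
lip 0.6445847104352012 0.019798162962098756
[array([-0.80171974, -0.31909983]), array([-0.2024936 , -1.08184353])] [array([0.63289357, 0.07123974]), array([ 0.64977617, -0.03507741])]
[array([-1.48027521,  0.20094918]), array([-0.90651091, -1.15918087])] [array([0.63037948, 0.07579523]), array([ 0.65292059, -0.0292278 ])]
[ 0.40631474 -0.15412941  0.21217091]
```

Request:
drive_tool(increments=[[[8,-28,-20],[0,0,0],1],[[8,-28,-30],[0,0,0],1],[[10,-28,-30],[0,0,0],1],[[0,0,-30],[0,0,0],1],[[0,0,-20],[0,0,0],1],[[0,0,0],[0,0,0],1],[[0,0,0],[0,0,0],1]])

```text
clock: 3.22
eef_pos: [0.432, -0.2357, 0.0834]
tool_rot: [0.105, 0.995, 0.001, -0.001]
ft_force: [0.9, -0.5, 0.7]
grip_width: 0.0857
grasp_force: 0.0
```

```bash
python3 -c "
from h import *
o=get_obs();R=Ro.from_quat(o['tool_rot']).as_matrix();print(o['eef_pos'].round(4) if hasattr(o['eef_pos'],'round') else o['eef_pos'],R.round(3),o['joint_pos'])"
```

```text
[ 0.432  -0.2357  0.0834] [[-0.978  0.208 -0.002]
 [ 0.208  0.978  0.001]
 [ 0.002  0.001 -1.   ]] [-4.99657508e-01  3.45401705e-01 -2.61134235e-01  9.66735323e-01
  3.27689285e-04 -2.90246298e-01]
```

Request:
drive_tool(increments=[[[1,-2.5,-25],[0,0,0],1],[[0,0,-25],[0,0,0],1],[[0,0,-17],[0,0,0],1],[[0,0,-8],[0,0,0],1],[[0,0,-4],[0,0,0],1],[[0,0,0],[0,0,0],1],[[0,0,0],[0,0,0],1]])

```text
clock: 3.8
eef_pos: [0.4347, -0.2405, 0.0062]
tool_rot: [0.105, 0.994, -0.001, 0.001]
ft_force: [0.3, -0.6, -0.2]
grip_width: 0.0855
grasp_force: 0.0
```

Request:
drive_tool(increments=[[[0,0,-2],[0,0,0],0.6],[[0,0,0],[0,0,0],0.5],[[0,0,0],[0,0,0],0.4],[[0,0,0],[0,0,0],0.3],[[0,0,0],[0,0,0],0.2],[[0,0,0],[0,0,0],0],[[0,0,0],[0,0,0],0],[[0,0,0],[0,0,0],0]])

```text
clock: 4.47
eef_pos: [0.4339, -0.2406, 0.0032]
tool_rot: [0.106, 0.994, -0.0, 0.001]
ft_force: [-1.4, -0.1, 5.2]
grip_width: 0.0346
grasp_force: 60.9
```

Request:
drive_tool(increments=[[[1,5,0.5],[0,0,1],0],[[2,15,0],[0,0,2],0],[[2,20,0],[0,0,2],0],[[2,20,0],[0,0,2],0],[[2,20,0],[0,0,2],0],[[2,20,0],[0,0,2],0],[[2,20,0],[0,0,2],0],[[2,20,0],[0,0,2],0]])

```text
clock: 5.13
eef_pos: [0.4486, -0.0994, 0.0032]
tool_rot: [-0.026, 1.0, -0.0, 0.0]
ft_force: [-0.2, -1.3, 2.3]
grip_width: 0.0345
grasp_force: 60.7
```

Request:
drive_tool(increments=[[[2,20,0],[0,0,2],0],[[2,20,0],[0,0,2],0],[[0,20,0],[0,0,2],0],[[0,15,0],[0,0,1.2],0],[[0,11,0],[0,0,0],0],[[0,0,0],[0,0,0],0],[[0,0,0],[0,0,0],0]])

```text
clock: 5.72
eef_pos: [0.4526, -0.0134, 0.0032]
tool_rot: [-0.088, 0.996, 0.0, 0.0]
ft_force: [-0.2, 2.1, 4.0]
grip_width: 0.0346
grasp_force: 60.8
```

```bash
cat > w.py <<'E'
from h import *
import sys
ps=[camera("top"),camera("scene")];o=get_obs();R=Ro.from_quat(o['tool_rot']).as_matrix()
yaw=-np.degrees(np.arctan2(R[0,1],R[1,1]));e=np.array(o['eef_pos']);print(e.round(4),yaw.round(2),np.round(o['ft_force'],1))
for p in ps[1:]:
    g=proj(p,[e[0]+.08,e[1],.01])
    ss=silhouettes("wedge",p);b=min(ss,key=lambda s:np.linalg.norm(np.array(s["bbox"]).reshape(2,2).mean(0)-g));print(b["conf"],b["bbox"],g)
    im=cv2.resize(p["image"][180:320,120:320,::-1],(800,560),interpolation=2)
    u=np.radians(yaw);W=place(WEDGE,[e[0]+.0733*np.cos(u),e[1]+.0733*np.sin(u),yaw])
    cv2.polylines(im,[cv2.convexHull(np.float32([(proj(p,x)+.5-[120,180])*4 for x in W])).astype(int)],True,(0,0,255),1)
    cv2.imwrite("pics/w.png",im)
E
python3 w.py
```

```text
[ 0.4526 -0.0143  0.0032] 10.05 [-0.7  1.8  4.1]
0.78 [227.5, 192.9, 272.0, 233.2] [246.3690143  209.80186303]
```

View pics/w.png

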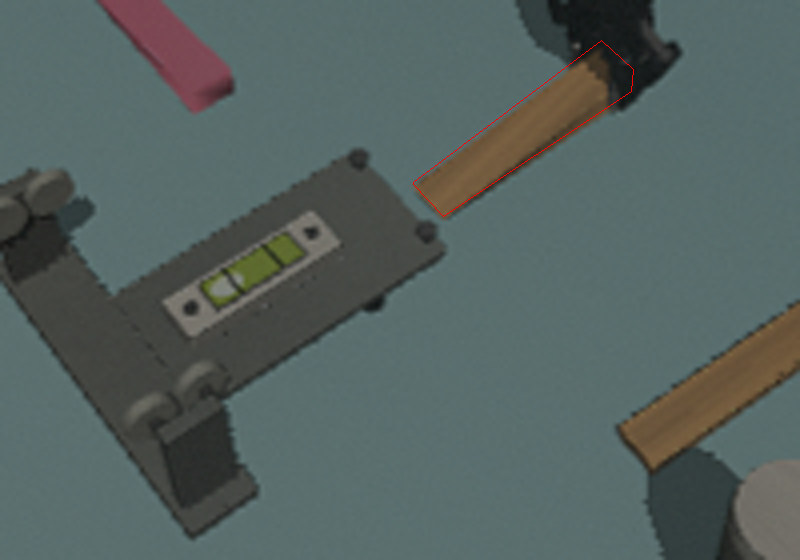

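Request:
drive_tool(increments=[[[3.94,0.7,0],[0,0,0],0],[[4.93,0.87,0],[0,0,0],0],[[4.93,0.87,0],[0,0,0],0],[[4.93,0.87,0],[0,0,0],0],[[4.93,0.87,0],[0,0,0],0],[[4.93,0.87,0],[0,0,0],0],[[4.93,0.87,0],[0,0,0],0],[[2.95,0.53,0],[0,0,0],0]])

```text
clock: 6.53
eef_pos: [0.4879, -0.0091, 0.0032]
tool_rot: [-0.087, 0.996, -0.001, -0.001]
ft_force: [-5.0, 0.7, 11.1]
grip_width: 0.035
grasp_force: 61.3
```

Request:
drive_tool(increments=[[[1.97,0.35,0],[0,0,0],0],[[1.97,0.35,0],[0,0,0],0],[[1.97,0.35,0],[0,0,0],0],[[1.97,0.35,0],[0,0,0],0],[[1.97,0.35,0],[0,0,0],0],[[1.97,0.35,0],[0,0,0],0],[[1.97,0.35,0],[0,0,0],0],[[0,0,0],[0,0,0],0]])

```text
clock: 7.2
eef_pos: [0.5017, -0.0067, 0.0032]
tool_rot: [-0.087, 0.996, -0.0, -0.001]
ft_force: [-2.4, -0.9, 6.9]
grip_width: 0.0347
grasp_force: 61.1
```

Request:
drive_tool(increments=[[[1.97,0.35,0.3],[0,0,0],0],[[1.97,0.35,0],[0,0,0],0],[[1.97,0.35,0],[0,0,0],0],[[1.97,0.35,0],[0,0,0],0],[[1.97,0.35,0],[0,0,0],0],[[0,0,0],[0,0,0],0]])

```text
clock: 7.7
eef_pos: [0.5123, -0.0045, 0.0032]
tool_rot: [-0.087, 0.996, -0.0, -0.0]
ft_force: [-2.4, -0.6, 4.7]
grip_width: 0.035
grasp_force: 60.8
```

Request:
drive_tool(increments=[[[1.97,0.35,0],[0,0,0],0],[[1.97,0.35,0],[0,0,0],0],[[1.97,0.35,0],[0,0,0],0],[[1.97,0.35,0],[0,0,0],0],[[1.97,0.35,0],[0,0,0],0],[[0,0,0],[0,0,0],0]])

```text
clock: 8.2
eef_pos: [0.5181, -0.0031, 0.0032]
tool_rot: [-0.087, 0.996, -0.001, -0.004]
ft_force: [-11.1, -1.9, 14.4]
grip_width: 0.0348
grasp_force: 62.0
```

Request:
drive_tool(increments=[[[0,0,0.5],[0,0,0],0],[[0,0,0.5],[0,0,0],0],[[0,0,0],[0,0,0],0],[[0,0,0],[0,0,0],0]])

```text
clock: 8.53
eef_pos: [0.5183, -0.003, 0.0032]
tool_rot: [-0.087, 0.996, -0.0, -0.004]
ft_force: [-8.0, -2.0, 6.4]
grip_width: 0.0346
grasp_force: 61.1
```

Request:
drive_tool(increments=[[[0.98,0.17,0],[0,0,0],0],[[0.98,0.17,0],[0,0,0],0],[[0.98,0.17,0],[0,0,0],0],[[0.98,0.17,0],[0,0,0],0]])

```text
clock: 8.87
eef_pos: [0.5215, -0.0024, 0.0032]
tool_rot: [-0.087, 0.996, -0.0, -0.005]
ft_force: [-10.0, -1.6, 7.9]
grip_width: 0.035
grasp_force: 61.2
```

Request:
drive_tool(increments=[[[0.98,0.17,0.3],[0,0,0],0],[[0.98,0.17,0],[0,0,0],0],[[0.98,0.17,0],[0,0,0],0],[[0.98,0.17,0],[0,0,0],0],[[0.98,0.17,0],[0,0,0],0],[[0.98,0.17,0],[0,0,0],0],[[0.98,0.17,0],[0,0,0],0],[[0.98,0.17,0],[0,0,0],0]])

```text
clock: 9.53
eef_pos: [0.5296, -0.0008, 0.0032]
tool_rot: [-0.087, 0.996, -0.0, -0.004]
ft_force: [-8.7, -2.0, 5.2]
grip_width: 0.0347
grasp_force: 60.9
```

```bash
cat > b.py <<'E'
from h import *
import sys
S=[.6938,.0286,10.13];PI=float(sys.argv[1]) if len(sys.argv)>1 else 1.7
C=np.array([[.125,.018,.05],[.125,-.018,.05],[.005,-.018,.05],[.005,.018,.05]])
o=get_obs();R=Ro.from_quat(o['tool_rot']).as_matrix();print(np.round(o['eef_pos'],4),np.round(o['ft_force'],1),'pitch',np.degrees(np.arcsin(R[2,0])).round(2))
out=[]
for n in("scene","top"):
    p=camera(n);uv=np.float32([proj(p,x) for x in place(C,S,PI)])
    H=cv2.getPerspectiveTransform(uv,np.float32([[480,0],[480,144],[0,144],[0,0]]))
    w=cv2.warpPerspective(p["image"],H,(480,144),flags=2);out.append(w)
    f=w[45:100].astype(float).mean(0);b=f[:,2]/f.sum(1)   # 4 px per mm, rear right
    v=f.mean(1)
    print(n,"blue share:",(100*b[100:400:8]).round().astype(int).tolist(),"\n bright:",v[100:400:8].round().astype(int).tolist())
cv2.imwrite("pics/bub.png",np.vstack(out)[...,::-1])
E
python3 b.py
```

```text
[ 0.5296 -0.0008  0.0032] [-8.7 -2.   5.2] pitch 0.5
scene blue share: [26, 19, 18, 19, 20, 19, 19, 19, 22, 24, 20, 19, 19, 19, 19, 19, 19, 19, 19, 19, 18, 22, 28, 30, 30, 32, 32, 32, 32, 32, 31, 31, 28, 23, 21, 30, 32, 32] 
 bright: [69, 76, 82, 83, 83, 82, 84, 81, 56, 43, 70, 83, 83, 82, 82, 82, 82, 82, 82, 81, 80, 89, 109, 119, 96, 61, 90, 126, 130, 127, 121, 118, 110, 89, 65, 70, 103, 119]
top blue share: [32, 29, 21, 19, 19, 19, 19, 19, 19, 19, 22, 26, 21, 19, 19, 19, 19, 19, 19, 19, 19, 18, 19, 23, 28, 32, 32, 33, 33, 32, 32, 32, 31, 30, 24, 19, 25, 32] 
 bright: [140, 98, 83, 106, 118, 115, 114, 114, 120, 107, 69, 52, 80, 112, 119, 114, 113, 112, 112, 113, 113, 111, 113, 118, 140, 159, 110, 70, 120, 165, 162, 158, 156, 153, 132, 105, 95, 114]
```

View pics/bub.png

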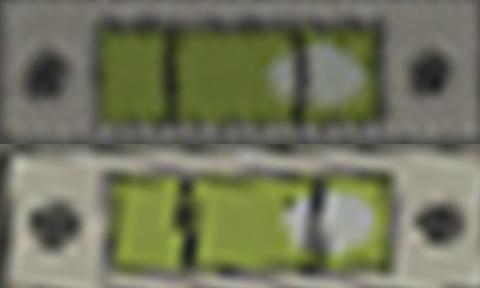

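Request:
drive_tool(increments=[[[1.48,0.26,0.2],[0,0,0],0],[[1.48,0.26,0],[0,0,0],0],[[1.48,0.26,0],[0,0,0],0],[[1.48,0.26,0],[0,0,0],0],[[1.48,0.26,0],[0,0,0],0],[[1.48,0.26,0],[0,0,0],0],[[1.48,0.26,0],[0,0,0],0],[[0,0,0],[0,0,0],0]])

```text
clock: 10.3
eef_pos: [0.5406, 0.0011, 0.0033]
tool_rot: [-0.087, 0.996, -0.0, -0.004]
ft_force: [-7.0, -1.2, 3.8]
grip_width: 0.0349
grasp_force: 60.7
```

```bash
python3 - <<'E'
s=open('b.py').read();i=s.index('    print(n,"blue');j=s.index('cv2.imwrite')
s=s[:i]+'''    i0=130
    from scipy.signal import find_peaks
    vv=cv2.GaussianBlur(np.minimum(v,np.median(v[140:340])).reshape(1,-1),(0,0),3).ravel()
    k,d=find_peaks(-vv[125:350],prominence=8);k=k+125;pr=d["prominences"];l=np.sort(k[np.argsort(pr)[-2:]])
    z=b[l[0]-50:l[1]+60];bb=np.where((b>.255)&(np.abs(np.arange(480)-l.mean())<160))[0];g=np.split(bb,np.where(np.diff(bb)>25)[0]+1)
    print(n,"lines",l,"segs",[(a[0],a[-1],round((a[0]+a[-1]-l.sum())/2*32/(l[1]-l[0]),1)) for a in g if len(a)>30])
'''+s[j:]
open('b.py','w').write(s)
E
python3 b.py
```

```text
[0.5406 0.0011 0.0033] [-7.  -1.2  3.8] pitch 0.45
scene lines [171 301] segs [(np.int64(274), np.int64(395), np.float64(24.2))]
top lines [192 318] segs [(np.int64(289), np.int64(414), np.float64(24.5))]
```

Request:
drive_tool(increments=[[[1.48,0.26,0],[0,0,0],0],[[1.48,0.26,0],[0,0,0],0],[[1.48,0.26,0],[0,0,0],0],[[1.48,0.26,0],[0,0,0],0],[[1.48,0.26,0],[0,0,0],0],[[1.48,0.26,0],[0,0,0],0],[[1.48,0.26,0],[0,0,0],0],[[0,0,0],[0,0,0],0]])

```text
clock: 11.07
eef_pos: [0.551, 0.0029, 0.0033]
tool_rot: [-0.087, 0.996, -0.0, -0.004]
ft_force: [-5.5, -1.5, 2.8]
grip_width: 0.0348
grasp_force: 60.6
```

```bash
python3 b.py
```

```text
[0.551  0.0029 0.0033] [-5.5 -1.5  2.8] pitch 0.44
scene lines [172 302] segs [(np.int64(253), np.int64(335), np.float64(14.0))]
top lines [194 321] segs [(np.int64(267), np.int64(348), np.float64(12.6))]
```

Request:
drive_tool(increments=[[[1.48,0.26,0],[0,0,0],0],[[1.48,0.26,0],[0,0,0],0],[[1.48,0.26,0],[0,0,0],0],[[1.48,0.26,0],[0,0,0],0],[[1.48,0.26,0],[0,0,0],0],[[0,0,0],[0,0,0],0],[[0,0,0],[0,0,0],0],[[0,0,0],[0,0,0],0]])

```text
clock: 11.83
eef_pos: [0.5585, 0.0042, 0.0033]
tool_rot: [-0.087, 0.996, -0.0, -0.004]
ft_force: [-6.5, -0.7, 2.4]
grip_width: 0.035
grasp_force: 60.6
```

Request:
drive_tool(increments=[[[0,0,0],[0,0,0],0],[[0,0,0],[0,0,0],0],[[0,0,0],[0,0,0],0],[[0,0,0],[0,0,0],0],[[0,0,0],[0,0,0],0],[[0,0,0],[0,0,0],0],[[0,0,0],[0,0,0],0],[[0,0,0],[0,0,0],0]])

```text
clock: 12.5
eef_pos: [0.5584, 0.0042, 0.0033]
tool_rot: [-0.087, 0.996, -0.0, -0.004]
ft_force: [-7.4, -1.3, 2.7]
grip_width: 0.0349
grasp_force: 60.6
```

```bash
python3 b.py 0.3
```

```text
[0.5584 0.0042 0.0033] [-7.4 -1.3  2.7] pitch 0.43
scene lines [168 297] segs [(np.int64(212), np.int64(297), np.float64(5.5))]
top lines [191 322] segs [(np.int64(234), np.int64(321), np.float64(5.1))]
```

Request:
drive_tool(increments=[[[1.48,0.26,0],[0,0,0],0],[[1.48,0.26,0],[0,0,0],0],[[1.48,0.26,0],[0,0,0],0],[[1.48,0.26,0],[0,0,0],0],[[0.98,0.17,0],[0,0,0],0],[[0,0,0],[0,0,0],0],[[0,0,0],[0,0,0],0],[[0,0,0],[0,0,0],0]])

```text
clock: 13.27
eef_pos: [0.5651, 0.0053, 0.0033]
tool_rot: [-0.087, 0.996, -0.0, -0.004]
ft_force: [-7.3, -1.5, 3.4]
grip_width: 0.0348
grasp_force: 60.7
```

Request:
drive_tool(increments=[[[0,0,0],[0,0,0],0.45],[[0,0,0],[0,0,0],0.5],[[0,0,0],[0,0,0],0.55],[[0,0,0],[0,0,0],0.6],[[0,0,0],[0,0,0],0.6],[[0,0,0],[0,0,0],0.6],[[0,0,0],[0,0,0],0.6],[[0,0,0],[0,0,0],0.6]])

```text
clock: 13.93
eef_pos: [0.5692, 0.0065, 0.0049]
tool_rot: [-0.088, 0.996, -0.0, 0.0]
ft_force: [-0.9, 1.3, -0.3]
grip_width: 0.0512
grasp_force: 0.0
```

Request:
drive_tool(increments=[[[0,0,0],[0,0,0],0.6],[[0,0,0],[0,0,0],0.6],[[0,0,0],[0,0,0],0.6],[[0,0,0],[0,0,0],0.6],[[0,0,0],[0,0,0],0.6],[[0,0,0],[0,0,0],0.6],[[0,0,0],[0,0,0],0.6],[[0,0,0],[0,0,0],0.6]])

```text
clock: 14.6
eef_pos: [0.5691, 0.0064, 0.0049]
tool_rot: [-0.088, 0.996, -0.0, 0.0]
ft_force: [0.1, 0.4, -0.0]
grip_width: 0.0513
grasp_force: 0.0
```

```bash
python3 b.py 0.1
```

```text
[0.5691 0.0064 0.0049] [ 0.1  0.4 -0. ] pitch -0.0
scene lines [167 294] segs [(np.int64(192), np.int64(275), np.float64(0.8))]
top lines [192 320] segs [(np.int64(188), np.int64(325), np.float64(0.1))]
```

Request:
drive_tool(increments=[[[0,0,5],[0,0,0],0.7],[[0,0,12],[0,0,0],0.7],[[-5,0,20],[0,0,0],0.7],[[-10,0,30],[0,0,0],0.7],[[-20,0,35],[0,0,0],0.7],[[-30,0,35],[0,0,0],0.7],[[-30,0,20],[0,0,0],0.7],[[0,0,0],[0,0,0],0.7]])

```text
clock: 15.37
eef_pos: [0.4748, 0.0065, 0.1635]
tool_rot: [-0.088, 0.996, -0.0, 0.002]
ft_force: [-1.0, -0.6, 0.4]
grip_width: 0.0598
grasp_force: 0.0
```

```bash
python3 b.py 0.0; python3 - <<'E'
from h import *
p=camera("scene");t=camera("top")
a=cv2.resize(p["image"][180:320,120:320,::-1],(571,400),interpolation=2)
b=cv2.resize(t["image"][90:230,200:280,::-1],(229,400),interpolation=2)
c=cv2.imread("pics/bub.png");im=np.zeros((600,800,3),np.uint8);im[:400]=np.hstack([a,b]);im[400:,:333]=cv2.resize(c,(333,200));cv2.imwrite("pics/end.png",im)
E
```

```text
[0.4748 0.0065 0.1635] [-1.  -0.6  0.4] pitch -0.26
scene lines [166 294] segs [(np.int64(191), np.int64(275), np.float64(0.8))]
top lines [191 320] segs [(np.int64(189), np.int64(324), np.float64(0.2))]
```

View pics/end.png

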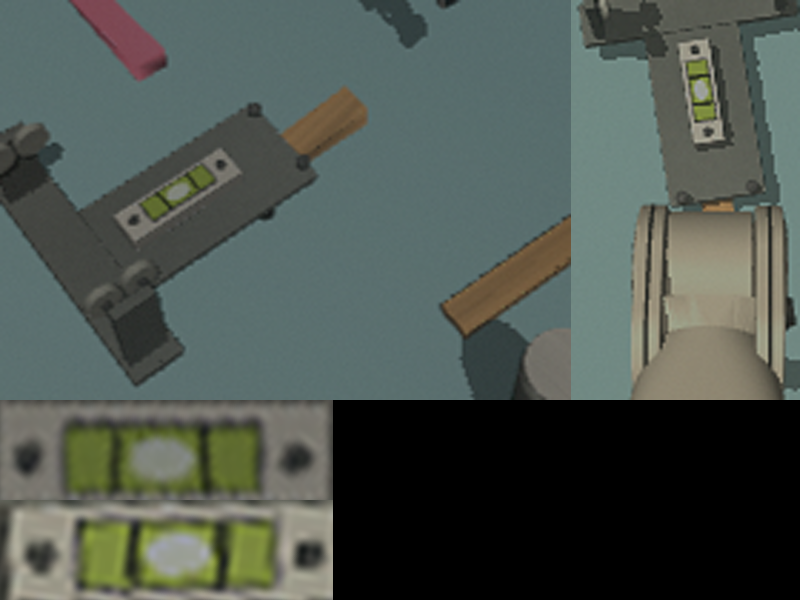

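The bubble is centred, at (160,458) and (178,552) in the rectified strips. The wedge lies under the middle of the nose and the gripper is clear.

```bash
python3 -c "
from workcell import *
print(job_done())"
```

```text
the job is handed in; nothing more can be done
None
```

The job is handed in: the wedge lies released under the middle of the nose lip, the bubble read within about 1 mm of centre, and the arm was clear at about 15.5 s; the wrist force never read above about 18 N, and the force between wedge and stand was not measured separately.

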